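# Unpile the rover kit onto its layout plates

### The arm

A 7-joint arm with a two-finger parallel gripper is mounted at the origin on the work surface. World frame = base frame: x ahead of the robot, y to its left, z up, the work surface at z = 0. Lengths are in m, angles in rad, forces in N, time in s.
With the tool pointing down it reaches from about 0.425 to 0.95 m from the base axis. Payload 4.7 kg.
Tool frame: the origin (TCP) lies at the very end of the fingers, on their centre line; the grasp point (between the pads) lies 19 mm behind it (arm.hold_point_z is the distance from the TCP to the grasp point, in m); z points along the fingers, y is the line along which they close (so a half turn about z gives the same grasp; the last joint's range is limited). The gripper opens to 87 mm and grips with 3 to 60 N. Pads are 19 mm wide; open, the fingers measure 117 mm over their backs; the gripper's body (75 mm by 190 mm) begins 51 mm behind the grasp point.
Start: joints at [-1.31, 0.469, -0.049, 1.532, 0.024, 1.141, -0.082], TCP at [0.193, 0.647, 0.223] pointing down, gripper open.
Joint ranges: [-2.59, 2.59], [-0.33, 1.99], [-1.39, 1.29], [0.1, 2.45], [-1.04, 4.18], [0.21, 1.99], [-2.66, 2.66]. Speed limits (rad/s): [2.57, 2.57, 3.14, 3.14, 3.14, 3.14, 3.14].

### API

Orientations are given as a rotation vector (axis times angle).
In Python, from plant import telemetry, imaging, close_job, arm gives the robot as it stands. The module is installed in compiled form; this text tells all that it offers.
- The arm moves only by the shell command python3 -m crank 'ROWS' [FORCE]. ROWS is JSON, a list of rows, each a list of 7 numbers: the turn, a rotation vector about the tool's x, y, z normalised to -1 to 1, where 1 is 0.1 rad, then the shift along the tool's x, y, z normalised to -1 to 1, where 1 is 0.04 m, then the opening, from 0 (shut) to 1 (fully open). In form: [[rx, ry, rz, x, y, z, jaw], ...]. A call has 1 to 10 rows; each row shifts and turns the commanded pose from where the row before left it, along the tool's axes as they then stand; what a row does not reach is not made up. A row lasts 1/12 s, in which the tool goes at most 41.7 mm and 7.16 degrees, less where a joint would pass 70% of its speed; a pose out of reach is approached as far as the arm can. A call with a number of a shift or a turn outside -1 to 1 is refused whole. A call with a gripper value outside its range is refused whole. The fingers move at their own pace and stop on an object; FORCE is the grip in N (left out, the last holds). Time passes only in rows, so rows that do not move let the fingers close. It gives the time, the measured TCP pose, the force, the opening and the grip force at its end, in the units of the state.
- telemetry.get_state(): the state, without advancing time (a new reading comes with each control period).
- imaging.capture(name): name is "scene" or "side" or "wrist"; returns a dict with "image" (480x640x3 uint8, red, green, blue), "fov_y" (degrees; the focal length in pixels is half the picture's height over the tangent of half this angle, whatever the lens; pixels are square), "cx", "cy" (the principal point, pixels), "T" (4x4, takes a point from camera to world coordinates). Camera axes: x right, y up, looking along -z (the intrinsics and any distortion apply to the point x, -y, -z); pixel columns grow to the right and rows downward; lengths in m; the calibration is good to about 2 mm. A picture is of the moment at which its call begins. There is no depth.
- close_job(): hands the job in; it is judged then, once.
The state is a dict: "time": time; "qpos": joint angles; "qd": joint speeds; "joint_efforts": joint torques, N m; "eef_pos": TCP position; "eef_rot": TCP orientation; "contact_force": force on the tool from outside, world axes, zero at the start; "wrist_torque": the same for the moment, N m; "finger_gap": finger opening in m; "grip_force": force on a finger pad.
Only numpy, scipy, OpenCV 4.12 (cv2) and the standard library are available. Lean on these libraries where they do the work, as an engineer would, in place of code of your own. Each camera call takes 0.05 s, during which the arm holds its last target. There are 200 camera calls.

### The job

Take the pile of rover parts apart from the top down, one part at a time: set each part upright in the middle of the plywood plate that has its shape and size before you take the next, the heatsink and the case with their edges parallel to their plate's. Set the parts down without dropping or tipping them, and leave the open flux tin and the orange sensor bracket where they stand.

Things in the scene. Friction and masses are not known exactly. Their poses are not given: they have to be found in the camera images.
- knob_mid (a point): Control knob, top of the pile: upright black plastic cylinder with a silver cap, 22 mm diameter, 26 mm tall. This point is its centre, 13 mm above its underside; z is up along its axis. It stands on the heatsink's fins.
- sink_mid (a point): Heatsink, second from the top: bare aluminium block with six upright fins, 34 x 34 mm, 23 mm tall (6 mm base plate, fins above). This point is its centre, 11.5 mm above its underside; x runs along the fins, y across them, z up. It can be gripped along either axis. It stands on the wheel.
- wheel_mid (a point): Wheel, third from the top: lies flat, solid black tyre with an orange hub face, 54 mm diameter, 26 mm thick. This point is its centre, 13 mm above its underside; z is up along its axle. It lies on the case.
- case_mid (a point): Instrument case, bottom of the pile, standing on the work surface: closed white plastic box with a dark seam, 110 mm long (x) by 62 mm wide (y) by 32 mm tall. This point is its centre, 16 mm above its underside; z up. Grip it across its 62 mm width.
- plate_knob_top (a point): The knob's place: small round plywood plate, 40 mm diameter, 4 mm thick, fixed to the work surface, with a dark 22 mm circle marked in its middle. This point is the centre of its upper face; z up.
- plate_sink_top (a point): The heatsink's place: square plywood plate, 52 x 52 mm, 4 mm thick, fixed, with a dark 34 mm square marked in its middle. This point is the centre of its upper face; x and y run along its edges, z up. The fins may run either way.
- plate_wheel_top (a point): The wheel's place: large round plywood plate, 74 mm diameter, 4 mm thick, fixed, with a dark 54 mm circle marked in its middle. This point is the centre of its upper face; z up.
- plate_case_top (a point): The case's place: rectangular plywood plate, 130 mm (x) by 82 mm (y), 4 mm thick, fixed, with a dark 110 x 62 mm rectangle marked in its middle. This point is the centre of its upper face; x runs along its length, y across, z up. The case may lie either way round.
- tin_mid (a point): Open flux tin, not to be disturbed: olive round tin with brown paste, 44 mm diameter, 26 mm tall, loose on the work surface. This point is its centre, 13 mm up.
- sensor_mid (a point): Sensor bracket, not to be disturbed: orange printed upright plate on a foot with two round silver sensor eyes, 62 mm wide (y), 30 mm deep (x), 40 mm tall, loose. This point is half-way up it.

How it is judged:
On the way, in this order (a step that is already met when the one before it is completed fails the run):
1. the control knob stands released on its own plate (horizontal distance between knob_mid and plate_knob_top below 0.01 m and z of knob_mid in the frame of plate_knob_top between 0.01 and 0.016 m and angle between knob_mid's own z axis and vertical below 0.12 rad and contact force between the fingers and knob below 0.05 N and linear speed of knob below 0.02 m/s), for 0.2 s.
2. the heatsink stands released on its own plate (horizontal distance between sink_mid and plate_sink_top below 0.01 m and z of sink_mid in the frame of plate_sink_top between 0.0085 and 0.0145 m and angle between sink_mid's own z axis and vertical below 0.12 rad and (angle between the x axis of sink_mid and the x axis of plate_sink_top, either way round below 0.25 rad or angle between the x axis of sink_mid and the y axis of plate_sink_top, either way round below 0.25 rad) and contact force between the fingers and sink below 0.05 N and linear speed of sink below 0.02 m/s), for 0.2 s.
3. the wheel stands released on its own plate (horizontal distance between wheel_mid and plate_wheel_top below 0.012 m and z of wheel_mid in the frame of plate_wheel_top between 0.01 and 0.016 m and angle between wheel_mid's own z axis and vertical below 0.12 rad and contact force between the fingers and wheel below 0.05 N and linear speed of wheel below 0.02 m/s), for 0.2 s.
4. the case stands released on its own plate (horizontal distance between case_mid and plate_case_top below 0.012 m and z of case_mid in the frame of plate_case_top between 0.013 and 0.019 m and angle between case_mid's own z axis and vertical below 0.12 rad and angle between the x axis of case_mid and the x axis of plate_case_top, either way round below 0.2 rad and contact force between the fingers and case below 0.05 N and linear speed of case below 0.02 m/s), for 0.2 s.
At the end, for the whole second after the job is handed in: Each part upright (7 degrees), released and at rest on its own plate: knob and heatsink centred within 10 mm, wheel and case within 12 mm; heatsink edges within 14 degrees and case edges within 11 degrees of the plate's; tin and sensor bracket shifted less than 25 mm (all of step 1 and all of step 2 and all of step 3 and all of step 4 and distance of each of tin_mid, sensor_mid from where it was at the start of the episode below 0.025 m); the robot touches nothing.
It fails at once if a part is dropped (falls free by more than about 25 mm) ((contact force between the fingers and knob below 0.05 N and linear speed of knob above 0.7 m/s) or (contact force between the fingers and sink below 0.05 N and linear speed of sink above 0.7 m/s) or (contact force between the fingers and wheel below 0.05 N and linear speed of wheel above 0.7 m/s) or (contact force between the fingers and case below 0.05 N and linear speed of case above 0.7 m/s)).
It fails at once if a part is tipped by more than 45 degrees (angle between any of knob_mid, sink_mid, wheel_mid, case_mid's own z axis and vertical above 0.785 rad).
It fails at once if the flux tin or the sensor bracket is shifted by more than 25 mm (distance of any of tin_mid, sensor_mid from where it was at the start of the episode above 0.025 m).
It also fails if it takes over 144 s, if anything falls off the work surface, if the arm or the gripper's body presses on something with over 40 N, if the wrist force passes 120 N, or if a joint passes its speed limit or range.

## Working session

There is one attempt and no reset: what is moved stays moved. The work goes in short steps, Python scripts to look and compute and a shell command to move; the robot and the scene stay as the last step left them, time stands still between calls to the robot, and variables do not carry over. Pictures are saved under pics/ and viewed, at most 14 in all, crops included, and the job is handed in when it is done.

```bash
ls; mkdir -p pics; cat > h.py <<'E'
import numpy as np, cv2
from plant import telemetry, imaging, arm
def cap(name, fn=None):
    c=imaging.capture(name)
    if fn: cv2.imwrite(f'pics/{fn}.png', c['image'][:,:,::-1])
    return c
def K(c):
    f=c['image'].shape[0]/2/np.tan(np.radians(c['fov_y'])/2); return f
def ray(c,u,v):
    f=K(c); d=np.array([(u-c['cx'])/f,-(v-c['cy'])/f,-1.]); T=np.array(c['T'])
    return T[:3,3],T[:3,:3]@d
def plane(c,u,v,z):
    o,d=ray(c,u,v); return o+d*(z-o[2])/d[2]
def proj(c,p):
    T=np.array(c['T']); q=T[:3,:3].T@(np.array(p)-T[:3,3]); f=K(c)
    return c['cx']+f*q[0]/-q[2], c['cy']-f*q[1]/-q[2]
E
python3 - <<'E'
from h import *
for n in ('scene','side','wrist'):
    c=cap(n,n+'0'); print(n,{k:(np.round(v,3).tolist() if k!='image' else 0) for k,v in c.items()})
print(telemetry.get_state(), arm.hold_point_z, [a for a in dir(arm) if a[0]!='_'])
E
```

```text
pics
scene {'image': 0, 'fov_y': 53.605, 'cx': 328.008, 'cy': 237.168, 'T': [[0.461, -0.72, 0.52, 1.034], [0.888, 0.378, -0.263, -0.227], [-0.007, 0.582, 0.813, 0.872], [0.0, 0.0, 0.0, 1.0]]}
side {'image': 0, 'fov_y': 50.313, 'cx': 311.951, 'cy': 240.561, 'T': [[-0.918, 0.291, -0.27, 0.283], [-0.397, -0.684, 0.612, 0.626], [-0.006, 0.669, 0.744, 0.844], [0.0, 0.0, 0.0, 1.0]]}
wrist {'image': 0, 'fov_y': 71.843, 'cx': 316.148, 'cy': 239.48, 'T': [[0.285, -0.926, -0.246, 0.125], [0.958, 0.275, 0.075, 0.666], [-0.002, -0.257, 0.966, 0.383], [0.0, 0.0, 0.0, 1.0]]}
{'time': 0.15, 'qpos': array([-1.30989702,  0.46925005, -0.04859466,  1.53337655,  0.02413293,
        1.14099648, -0.08229414]), 'qd': array([-0.0006035 , -0.00070163,  0.00055332, -0.00366729, -0.00150483,
       -0.00084912, -0.00152516]), 'joint_efforts': array([ 5.31212063e-04, -5.08429670e+01, -8.09301040e-02, -2.36418253e+01,
       -6.13282970e-02,  3.56579432e-02,  1.23229038e-04]), 'eef_pos': array([0.19275441, 0.64643805, 0.22176284]), 'eef_rot': array([-4.53536304e-01, -3.10854509e+00,  2.25784637e-03]), 'contact_force': array([ 0.9774275 , -0.31612029, -0.72221505]), 'wrist_torque': array([ 0.04363589,  0.00713259, -0.03257664]), 'grip_force': 0.0, 'finger_gap': 0.0870701083977246} 0.0187 ['MotionError', 'hold_point_z']
```

View pics/scene0.png

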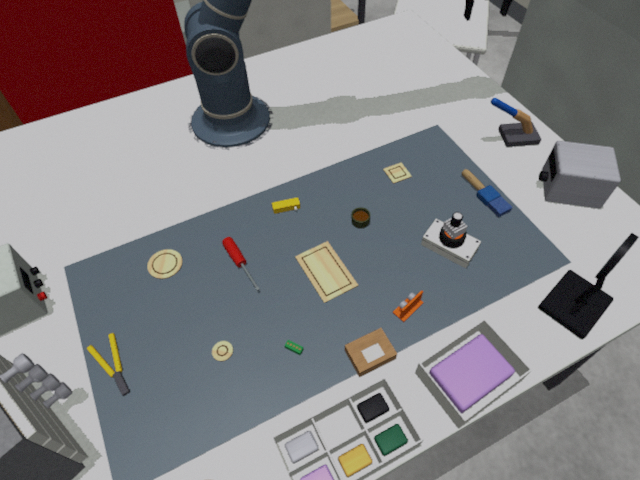

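View pics/side0.png

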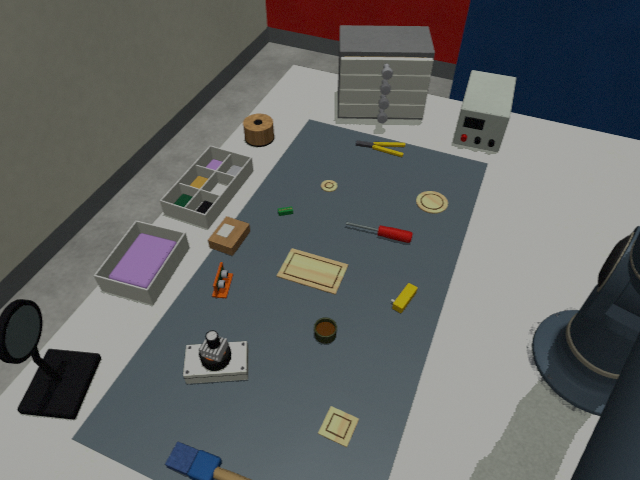

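The scene view shows the pile near (453,235). The plates are: knob (222,351), sink (397,173), wheel (165,264) and case (326,270). The tin is at (360,218) and the sensor at (408,305). The side view shows the pile near (214,355), with plates at knob (329,185), wheel (432,202), case (313,270) and sink (339,426).

```bash
cat > m.py <<'E'
from h import *
P={'scene':dict(knob=(222,351),sink=(397,173),wheel=(165,264),case=(326,270)),'side':dict(knob=(329,185),wheel=(432,202),case=(313,270),sink=(339,426))}
for n in P:
    c=cap(n); hsv=cv2.cvtColor(c['image'],cv2.COLOR_RGB2HSV)
    m=cv2.inRange(hsv,(12,40,110),(32,160,255)); m=cv2.morphologyEx(m,cv2.MORPH_CLOSE,np.ones((5,5)))
    cs,_=cv2.findContours(m,cv2.RETR_EXTERNAL,cv2.CHAIN_APPROX_NONE)
    for k,uv in P[n].items():
        b=[x for x in cs if cv2.pointPolygonTest(x,uv,False)>=0]
        if not b: print(n,k,'none'); continue
        pts=np.array([plane(c,*p[0],0.004)[:2] for p in b[0]])*1000
        (cx,cy),(w,h),a=cv2.minAreaRect(pts.astype(np.float32))
        print(n,k,np.round([cx,cy,w,h,a],1))
    # pile tops: silver cap, case white
    for nm,lo,hi in (('orange',(3,150,120),(12,255,255)),('white',(0,0,150),(180,40,255))):
        mm=cv2.inRange(hsv,lo,hi); r=np.zeros_like(mm)
        if n=='scene': r[195:285,395:500]=1
        else: r[315:395,170:260]=1
        mm=mm*r
        k_,l,s,ce=cv2.connectedComponentsWithStats(mm)
        print(n,nm,[(s[i,:5].tolist(),np.round(ce[i],1).tolist()) for i in range(1,k_) if s[i,4]>8])
    x0,y0=(395,195) if n=='scene' else (170,315)
    cv2.imwrite(f'pics/crop_{n}.png',cv2.resize(c['image'][y0:y0+90,x0:x0+110,::-1],None,fx=7,fy=6.6,interpolation=2)[:600,:800])
E
python3 m.py
python3 - <<'E'
import cv2,numpy as np
a=cv2.imread('pics/crop_scene.png');b=cv2.imread('pics/crop_side.png')
s=[cv2.resize(x,(400,327)) for x in(a,b)]
cv2.imwrite('pics/crops.png',np.hstack(s))
E
```

```text
scene knob [ 621.9 -249.8   38.3   39.2   69.3]
scene sink [382.3 297.3  54.6  54.1  86.2]
scene wheel [ 375.8 -292.    73.4   73.1   30.6]
scene case [553.4   9.5 131.6  83.3   2.3]
scene orange [([445, 232, 6, 6, 11], [447.3, 234.7]), ([455, 234, 8, 5, 16], [458.9, 236.4])]
scene white [([454, 213, 8, 6, 39], [457.4, 215.5]), ([423, 219, 58, 42, 679], [452.3, 240.9]), ([446, 218, 5, 4, 10], [448.0, 219.7]), ([453, 223, 14, 10, 36], [459.7, 227.8])]
side knob [ 622.5 -249.    36.9   36.5   22.9]
side wheel [ 375.8 -290.8   73.9   71.8   23. ]
side case [553.9  10.2 131.5  83.2   2.2]
side sink [382.3 298.3  52.7  53.2  88.3]
side orange []
side white [([207, 332, 9, 8, 52], [211.2, 335.3]), ([184, 341, 62, 35, 952], [215.5, 359.9])]
```

View pics/crops.png

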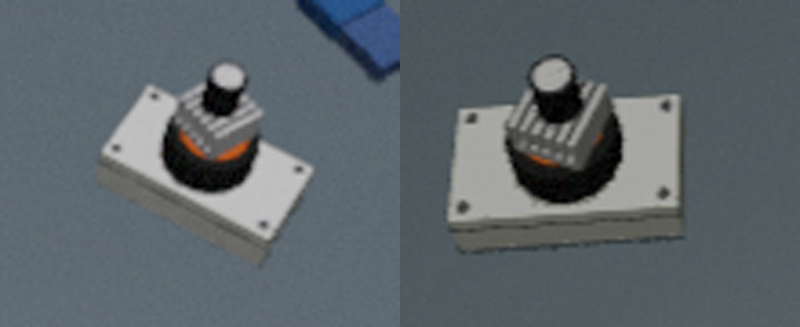

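The crops show the pile upright: the knob on the heatsink fins, the wheel with its orange hub, then the case. The cap centres are at scene (457,215) and side (211,335).

```bash
python3 - <<'E'
from h import *
c={n:cap(n) for n in('scene','side')}
def show(nm,pts,z):
    for n in pts:
        q=np.array([plane(c[n],u,v,z)[:2] for u,v in pts[n]])*1000
        e=np.diff(np.vstack([q,q[:1]]),axis=0)
        print(nm,n,'mean',q.mean(0).round(1),'len',np.hypot(*e.T).round(1),'ang',np.degrees(np.arctan2(e[:,1],e[:,0])).round(1))
def cr(L,x0,y0,ox): return [((a-ox)/3.636+x0,b/3.633+y0) for a,b in L]
show('case',{'scene':cr([(150,86),(314,168),(270,240),(98,152)],395,195,0),'side':cr([(459,107),(680,94),(682,212),(448,221)],170,315,400)},.032)
show('cap',{'scene':[(457.4,215.5)],'side':[(211.2,335.3)]},.107)
show('sinktopedges',{'scene':cr([(264,114),(209,152),(176,118)],395,195,0),'side':cr([(613,92),(580,154),(508,128)],170,315,400)},.081)
# lens check: triangulate cap
A=[];b=[]
for n,(u,v) in (('scene',(457.4,215.5)),('side',(211.2,335.3))):
    o,d=ray(c[n],u,v);d/=np.linalg.norm(d);M=np.eye(3)-np.outer(d,d);A.append(M);b.append(M@o)
print(np.linalg.solve(sum(A),sum(b)))
for n,(u,v) in (('scene',(360,217)),('side',(325,328))): print('tin',plane(c[n],u,v,.02))
for n,(u,v) in (('scene',(408,306)),('side',(222,282))): print('sens',plane(c[n],u,v,.02))
from scipy.spatial.transform import Rotation as R
s=telemetry.get_state(); print(R.from_rotvec(s['eef_rot']).as_matrix().round(3))
E
```

```text
case scene mean [626.1 280. ] len [108.4  61.4 111.2  62.4] ang [  27.6  -62.  -151.9  115.5]
case side mean [622.1 281.9] len [109.7  64.7 111.   61.9] ang [-153.   119.1   25.6  -62.1]
cap scene mean [619.3 279.9] len [0.] ang [0.]
cap side mean [620. 280.] len [0.] ang [0.]
sinktopedges scene mean [633.9 268.7] len [44.3 28.4 50.6] ang [ -80.6 -175.1   65.5]
sinktopedges side mean [610.5 288.1] len [34.5 37.6 50.3] ang [  93.7    2.2 -134.5]
[0.61969746 0.2799231  0.1072946 ]
tin [0.47284389 0.13941495 0.02      ]
tin [0.47121526 0.14128662 0.02      ]
sens [0.71339599 0.11249376 0.02      ]
sens [0.70413495 0.12285861 0.02      ]
[[-0.958  0.286 -0.   ]
 [ 0.286  0.958 -0.   ]
 [-0.    -0.    -1.   ]]
```

View pics/wrist0.png

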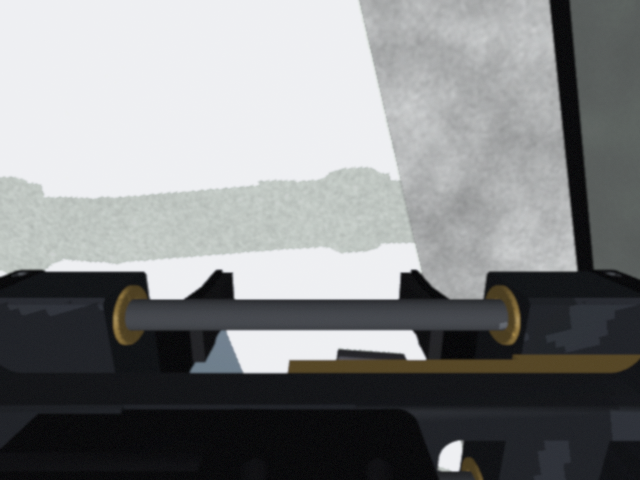

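The wrist view shows only bench for now. The knob triangulates to (0.620, 0.280, 0.107), which matches the stack height. Next I move over the pile.

```bash
python3 -m crank '[[0,0,0,-0.9,-0.4,-0.1,1],[0,0,0,-0.9,-0.4,-0.1,1],[0,0,0,-0.9,-0.4,-0.1,1],[0,0,0,-0.9,-0.4,-0.1,1],[0,0,0,-0.9,-0.4,-0.1,1],[0,0,0,-0.9,-0.4,-0.1,1],[0,0,0,-0.9,-0.4,-0.1,1],[0,0,0,-0.9,-0.4,-0.1,1],[0,0,0,-0.9,-0.4,-0.1,1],[0,0,0,-0.9,-0.4,-0.1,1]]' 20
python3 -m crank '[[0,0,1,0,0,0,1],[0,0,1,0,0,0,1],[0,0,1,0,0,0,1],[0,0,1,0,0,0,1],[0,0,1,0,0,0,1],[0,0,1,0,0,0,1],[0,0,1,0,0,0,1],[0,0,1,0,0,0,1],[0,0,1,0,0,0,1],[0,0,1,0,0,0,1]]'
python3 -m crank '[[0,0,1,0,0,0,1],[0,0,1,0,0,0,1],[0,0,0.2,0,0,0,1],[0,0,0,0,0,0,1]]'
cat > go.py <<'E'
import sys; from h import *
from scipy.spatial.transform import Rotation as R
s=telemetry.get_state(); M=R.from_rotvec(s['eef_rot']).as_matrix()
yaw=np.degrees(np.arctan2(M[1,1],M[0,1]))
print('t',round(s['time'],2),'pos',(s['eef_pos']*1000).round(1),'yaw_y',yaw.round(1),'tilt',np.degrees(np.arccos(-M[2,2])).round(2),'q',s['qpos'].round(2),'F',s['contact_force'].round(1),'gap',round(s['finger_gap']*1000,1),'grip',round(s['grip_force'],1))
if len(sys.argv)>3:
    t=np.array(list(map(float,sys.argv[1:4])))/1000
    d=M.T@(t-s['eef_pos'])/.04; print('units xyz',d.round(2),'norm',np.linalg.norm(d).round(2))
if len(sys.argv)>4:
    a=(float(sys.argv[4])-yaw+90)%180-90; print('rz units',round(-np.radians(a)/.1,2),'(move first, then turn)')
E
python3 go.py 620 280 240 3
```

```text
time: 1.18
eef_pos: [0.4933, 0.3892, 0.263]
eef_rot: [0.453, 3.109, 0.001]
contact_force: [0.2, 1.2, 0.3]
finger_gap: 0.0873
grip_force: 0.0
time: 2.02
eef_pos: [0.492, 0.3907, 0.2626]
eef_rot: [-1.894, -2.506, -0.0]
contact_force: [0.6, 0.4, -0.2]
finger_gap: 0.0874
grip_force: 0.0
time: 2.35
eef_pos: [0.492, 0.3908, 0.2625]
eef_rot: [2.151, 2.29, -0.0]
contact_force: [0.2, 0.2, 1.0]
finger_gap: 0.087
grip_force: 0.0
t 2.35 pos [492.  390.8 262.5] yaw_y 3.6 tilt 0.0 q [-0.96  0.37  0.3   1.62 -0.12  1.18 -0.57] F [0.2 0.2 1. ] gap 87.0 grip 0.0
units xyz [-2.96  3.02  0.56] norm 4.27
rz units 0.1 (move first, then turn)
```

```bash
python3 -m crank '[[0,0,0,-0.6,0.6,0.1,1],[0,0,0,-0.6,0.6,0.1,1],[0,0,0,-0.6,0.6,0.1,1],[0,0,0,-0.6,0.6,0.1,1],[0,0,0,-0.56,0.62,0.1,1],[0,0,0,0,0,0,1],[0,0,0,0,0,0,1]]'
python3 go.py 620 280 200 3; python3 -c "
from h import *
cap('wrist','w1')"
```

```text
time: 2.93
eef_pos: [0.6214, 0.277, 0.242]
eef_rot: [2.156, 2.284, -0.002]
contact_force: [-0.1, 0.9, 0.2]
finger_gap: 0.0866
grip_force: 0.0
t 2.93 pos [621.4 277.  242. ] yaw_y 3.3 tilt 0.07 q [-0.72  0.47  0.34  1.51 -0.17  1.18 -0.29] F [-0.1  0.9  0.2] gap 86.6 grip 0.0
units xyz [ 0.08 -0.03  1.05] norm 1.05
rz units 0.06 (move first, then turn)
```

View pics/w1.png

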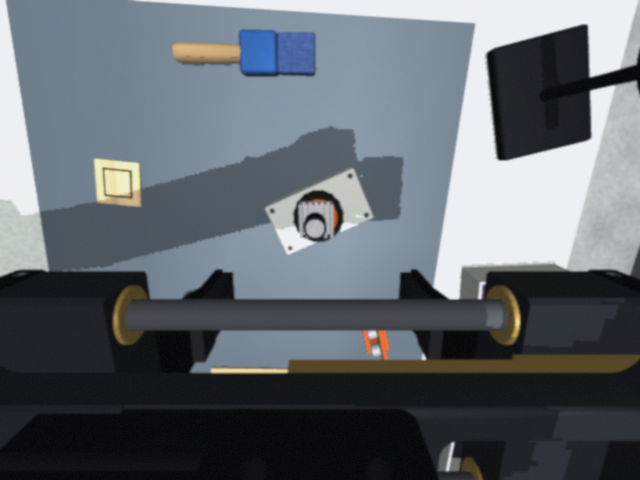

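The wrist view shows the knob at (315,226) on the heatsink. Its edges are nearly aligned with the tool. The case's long axis is turned about 25–27°.

```bash
python3 -m crank '[[0,0,0.06,0.08,-0.03,0.9,1],[0,0,0,0,0,0.9,1],[0,0,0,0,0,0.9,1],[0,0,0,0,0,0.6,1],[0,0,0,0,0,0.3,1],[0,0,0,0,0,0,1],[0,0,0,0,0,0,1]]'
python3 go.py 620 280 86 3
```

```text
time: 3.57
eef_pos: [0.6184, 0.2843, 0.0993]
eef_rot: [-2.157, -2.284, -0.002]
contact_force: [0.4, 0.2, -0.3]
finger_gap: 0.0871
grip_force: 0.0
t 3.57 pos [618.4 284.3  99.3] yaw_y 3.3 tilt 0.06 q [-0.7   0.6   0.3   1.65 -0.22  0.92 -0.26] F [ 0.4  0.2 -0.3] gap 87.1 grip 0.0
units xyz [-0.11  0.03  0.33] norm 0.35
rz units 0.05 (move first, then turn)
```

```bash
python3 -m crank '[[0,0,0,-0.11,0.03,0.2,1],[0,0,0,0,0,0.13,1],[0,0,0,0,0,0,1],[0,0,0,0,0,0,1]]'
python3 go.py 620 280 86 3; python3 -c "
from h import *
c=cap('side');cv2.imwrite('pics/s1.png',cv2.resize(c['image'][270:420,130:300,::-1],None,fx=4,fy=4,interpolation=2)[:600,:800])"
```

```text
time: 3.9
eef_pos: [0.6202, 0.2786, 0.0858]
eef_rot: [2.16, 2.281, 0.001]
contact_force: [0.0, 0.0, -0.5]
finger_gap: 0.0869
grip_force: 0.0
t 3.9 pos [620.2 278.6  85.8] yaw_y 3.1 tilt 0.04 q [-0.69  0.62  0.3   1.66 -0.22  0.9  -0.25] F [ 0.   0.  -0.5] gap 86.9 grip 0.0
units xyz [ 0.04 -0.   -0.  ] norm 0.04
rz units 0.02 (move first, then turn)
```

View pics/s1.png

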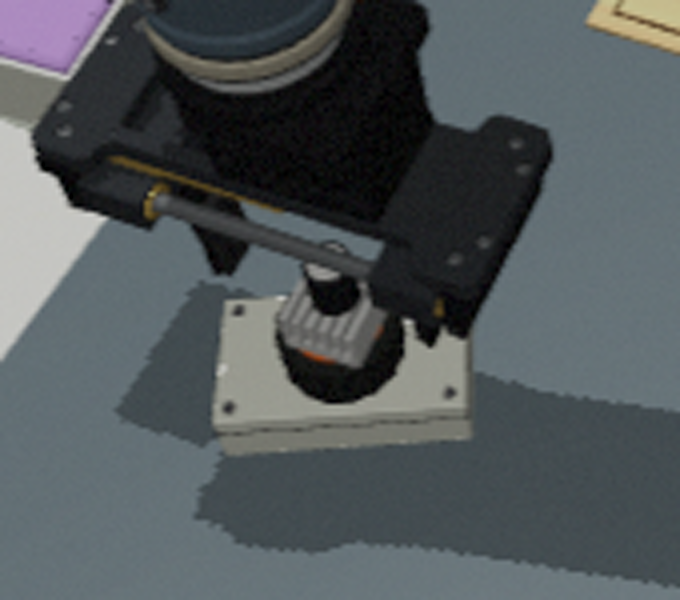

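The fingers straddle the knob at (330,280) in the crop, so I close.

```bash
python3 -m crank '[[0,0,0,0.04,0,0,0.4],[0,0,0,0,0,0,0.4],[0,0,0,0,0,0,0.3],[0,0,0,0,0,0,0.3],[0,0,0,0,0,0,0.15],[0,0,0,0,0,0,0.15],[0,0,0,0,0,0,0.15],[0,0,0,0,0,0,0.15],[0,0,0,0,0,0,0.15],[0,0,0,0,0,0,0.15]]' 12; python3 go.py 620 280 186 3
```

```text
time: 4.78
eef_pos: [0.6199, 0.2803, 0.0853]
eef_rot: [-2.159, -2.282, -0.0]
contact_force: [0.7, -0.2, -0.0]
finger_gap: 0.0285
grip_force: 0.0
t 4.78 pos [619.9 280.3  85.3] yaw_y 3.2 tilt 0.0 q [-0.69  0.62  0.3   1.66 -0.22  0.9  -0.25] F [ 0.7 -0.2 -0. ] gap 28.5 grip 0.0
units xyz [-0.01  0.   -2.52] norm 2.52
rz units 0.03 (move first, then turn)
```

```bash
python3 -m crank '[[0,0,0,0,0,0,0.15],[0,0,0,0,0,0,0.15],[0,0,0,0,0,0,0.15],[0,0,0,0,0,0,0.15],[0,0,0,0,0,0,0.15],[0,0,0,0,0,0,0.15]]' 12; python3 -m crank '[[0,0,0,0,0,-0.1,0.15],[0,0,0,0,0,-0.3,0.15],[0,0,0,0,0,-0.6,0.15],[0,0,0,0,0,-0.6,0.15],[0,0,0,0,0,-0.6,0.15],[0,0,0,0,0,-0.3,0.15],[0,0,0,0,0,0,0.15]]' 12; python3 go.py 622 -249.5 185 3
```

```text
time: 5.28
eef_pos: [0.6199, 0.2802, 0.0853]
eef_rot: [-2.16, -2.282, -0.0]
contact_force: [-0.0, -0.1, -0.8]
finger_gap: 0.0218
grip_force: 12.0
time: 5.87
eef_pos: [0.622, 0.281, 0.1898]
eef_rot: [2.158, 2.28, 0.011]
contact_force: [0.3, 0.1, -0.3]
finger_gap: 0.0214
grip_force: 12.0
t 5.87 pos [622.  281.  189.8] yaw_y 3.1 tilt 0.43 q [-0.71  0.51  0.33  1.57 -0.18  1.08 -0.28] F [ 0.3  0.1 -0.3] gap 21.4 grip 12.0
units xyz [-13.24  -0.73   0.07] norm 13.26
rz units 0.03 (move first, then turn)
```

```bash
python3 -m crank '[[0,0,0,-0.3,-0.04,0,0.15],[0,0,0,-0.6,-0.04,0,0.15],[0,0,0,-0.8,-0.04,0,0.15],[0,0,0,-0.8,-0.04,0,0.15],[0,0,0,-0.8,-0.04,0,0.15],[0,0,0,-0.8,-0.04,0,0.15],[0,0,0,-0.8,-0.04,0,0.15],[0,0,0,-0.8,-0.04,0,0.15],[0,0,0,-0.8,-0.04,0,0.15],[0,0,0,-0.8,-0.04,0,0.15]]'; python3 -m crank '[[0,0,0,-0.8,-0.04,0,0.15],[0,0,0,-0.8,-0.04,0,0.15],[0,0,0,-0.8,-0.04,0,0.15],[0,0,0,-0.8,-0.04,0,0.15],[0,0,0,-0.8,-0.04,0,0.15],[0,0,0,-0.8,-0.04,0,0.15],[0,0,0,-0.6,-0.04,0,0.15],[0,0,0,-0.34,-0.04,0,0.15],[0,0,0,0,0,0,0.15],[0,0,0,0,0,0,0.15]]';  python3 go.py 622 -249.5 30 3
```

```text
time: 6.7
eef_pos: [0.6178, -0.0147, 0.1832]
eef_rot: [-2.158, -2.279, 0.005]
contact_force: [0.3, 0.7, 0.2]
finger_gap: 0.0216
grip_force: 12.0
time: 7.53
eef_pos: [0.6188, -0.2417, 0.184]
eef_rot: [-2.159, -2.279, 0.001]
contact_force: [-0.3, 0.7, -0.3]
finger_gap: 0.0215
grip_force: 12.0
t 7.53 pos [ 618.8 -241.7  184. ] yaw_y 3.1 tilt 0.16 q [ 0.01  0.51  0.43  1.62 -0.23  1.07  0.56] F [-0.3  0.7 -0.3] gap 21.5 grip 12.0
units xyz [-0.2   0.08  3.85] norm 3.86
rz units 0.02 (move first, then turn)
```

```bash
python3 -m crank '[[0,0,0,-0.2,0.08,0.3,0.15],[0,0,0,0,0,0.7,0.15],[0,0,0,0,0,0.8,0.15],[0,0,0,0,0,0.8,0.15],[0,0,0,0,0,0.6,0.15],[0,0,0,0,0,0.4,0.15],[0,0,0,0,0,0.25,0.15],[0,0,0,0,0,0,0.15],[0,0,0,0,0,0,0.15]]';  python3 go.py 622 -249.5 9 3
python3 - <<'E'
from h import *
c=cap('side'); print([tuple(np.round(proj(c,(.622,-.2495,z)),0)) for z in(.004,.04)])
cv2.imwrite('pics/s2.png',cv2.resize(c['image'][110:230,270:400,::-1],None,fx=5,fy=5,interpolation=2)[:600,:800])
E
```

```text
time: 8.28
eef_pos: [0.6238, -0.2489, 0.0309]
eef_rot: [-2.157, -2.283, -0.0]
contact_force: [0.9, -0.0, 0.2]
finger_gap: 0.0218
grip_force: 12.0
t 8.28 pos [ 623.8 -248.9   30.9] yaw_y 3.2 tilt 0.04 q [ 0.07  0.69  0.36  1.71 -0.32  0.8   0.63] F [ 0.9 -0.   0.2] gap 21.8 grip 12.0
units xyz [-0.01 -0.05  0.55] norm 0.55
rz units 0.04 (move first, then turn)
[(np.float64(329.0), np.float64(185.0)), (np.float64(329.0), np.float64(174.0))]
```

View pics/s2.png

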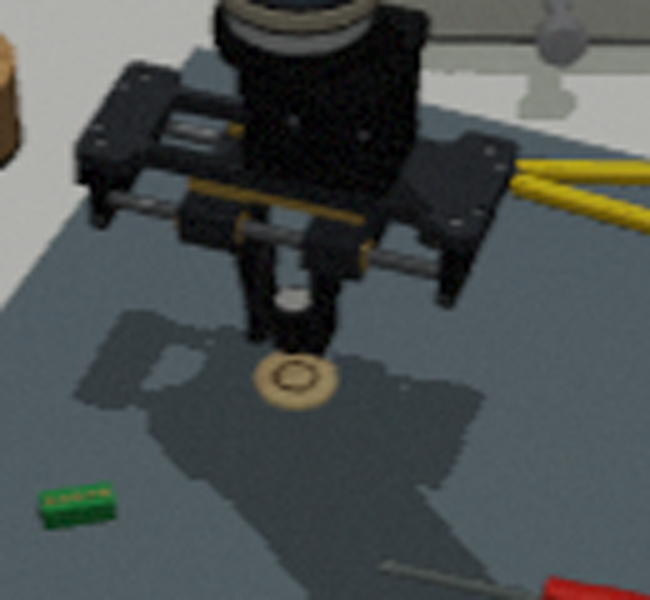

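The knob is held upright at about (293,310), above its plate at (297,378). I lower it gently.

```bash
python3 -m crank '[[0,0,0,-0.01,-0.05,0.25,0.15],[0,0,0,0,0,0.15,0.15],[0,0,0,0,0,0.1,0.15],[0,0,0,0,0,0,0.15],[0,0,0,0,0,0,0.15]]';  python3 go.py 622 -249.5 8.3 3
```

```text
time: 8.75
eef_pos: [0.6213, -0.2504, 0.0111]
eef_rot: [-2.159, -2.281, 0.0]
contact_force: [-0.2, 0.6, 0.4]
finger_gap: 0.0216
grip_force: 12.0
t 8.75 pos [ 621.3 -250.4   11.1] yaw_y 3.1 tilt 0.02 q [ 0.08  0.71  0.35  1.72 -0.33  0.77  0.65] F [-0.2  0.6  0.4] gap 21.6 grip 12.0
units xyz [0.02 0.02 0.07] norm 0.08
rz units 0.03 (move first, then turn)
```

```bash
python3 -m crank '[[0,0,0,0.02,0.02,0.03,0.15],[0,0,0,0,0,0.025,0.15],[0,0,0,0,0,0.025,0.15],[0,0,0,0,0,0.0,0.15],[0,0,0,0,0,0,0.15]]';  python3 go.py 622 -249.5 8.3 3
```

```text
time: 9.17
eef_pos: [0.6225, -0.2495, 0.0083]
eef_rot: [2.159, 2.282, 0.001]
contact_force: [-0.4, 1.0, 0.2]
finger_gap: 0.0216
grip_force: 12.0
t 9.17 pos [ 622.5 -249.5    8.3] yaw_y 3.2 tilt 0.03 q [ 0.08  0.71  0.35  1.72 -0.33  0.76  0.65] F [-0.4  1.   0.2] gap 21.6 grip 12.0
units xyz [ 0.   -0.01  0.  ] norm 0.01
rz units 0.03 (move first, then turn)
```

```bash
python3 -m crank '[[0,0,0,0,0,0.02,0.15],[0,0,0,0,0,0.015,0.15],[0,0,0,0,0,0,0.15]]' 5;  python3 go.py
```

```text
time: 9.42
eef_pos: [0.6225, -0.2497, 0.0077]
eef_rot: [2.159, 2.281, 0.001]
contact_force: [-1.0, 0.6, 5.3]
finger_gap: 0.0219
grip_force: 5.0
t 9.42 pos [ 622.5 -249.7    7.7] yaw_y 3.1 tilt 0.04 q [ 0.08  0.71  0.35  1.72 -0.33  0.76  0.65] F [-1.   0.6  5.3] gap 21.9 grip 5.0
```

Contact made. I release, retract, and look at the heatsink.

```bash
python3 -m crank '[[0,0,0,0,0,0,0.35],[0,0,0,0,0,0,0.5],[0,0,0,0,0,0,0.7],[0,0,0,0,0,0,0.7],[0,0,0,0,0,0,0.7],[0,0,0,0,0,0,0.7],[0,0,0,0,0,0,0.7]]';python3 -m crank '[[0,0,0,0,0,-0.3,0.7],[0,0,0,0,0,-0.6,0.7],[0,0,0,0,0,-0.8,1],[0,0,0,0,0,-0.8,1],[0,0,0,0,0,-0.8,1],[0,0,0,0,0,-0.8,1],[0,0,0,0,0,-0.3,1],[0,0,0,0,0,0,1]]';  python3 go.py 620 280 200
python3 - <<'E'
from h import *
c=cap('side'); h=cv2.cvtColor(c['image'],cv2.COLOR_RGB2HSV)
cs=[]
for n,x0,y0 in(('scene',395,195),('side',170,315)):
    c=cap(n); cs.append(cv2.resize(c['image'][y0+5:y0+65,x0+20:x0+90,::-1],(400,343),interpolation=2))
cv2.imwrite('pics/crops2.png',np.hstack(cs))
c=cap('side'); cv2.imwrite('pics/knobp.png',cv2.resize(c['image'][160:200,305:355,::-1],(400,320),interpolation=2))
E
```

```text
time: 10.0
eef_pos: [0.6221, -0.2496, 0.0066]
eef_rot: [-2.159, -2.282, 0.0]
contact_force: [0.2, 0.2, 0.7]
finger_gap: 0.0577
grip_force: 0.0
time: 10.67
eef_pos: [0.6242, -0.2508, 0.1876]
eef_rot: [2.155, 2.276, 0.006]
contact_force: [-0.3, -0.2, 0.2]
finger_gap: 0.086
grip_force: 0.0
t 10.67 pos [ 624.2 -250.8  187.6] yaw_y 3.1 tilt 0.48 q [ 0.02  0.51  0.43  1.61 -0.24  1.07  0.57] F [-0.3 -0.2  0.2] gap 86.0 grip 0.0
units xyz [13.26  0.62 -0.34] norm 13.27
```

View pics/crops2.png

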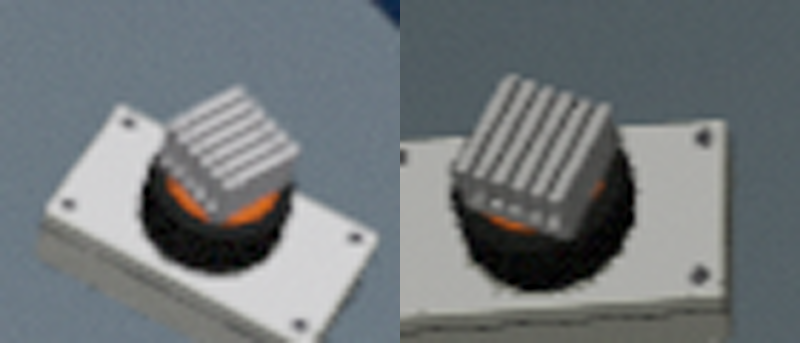

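View pics/knobp.png

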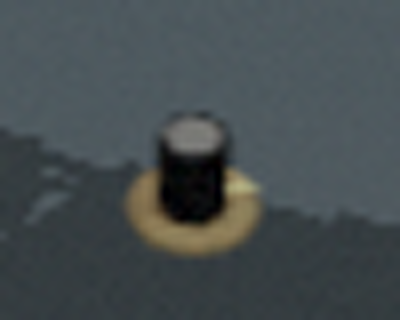

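The knob stands in the middle of its plate. The heatsink top corners in the crops are scene (240,86), (300,150), (226,188), (168,130) and side (510,75), (612,104), (556,203), (456,168).

```bash
python3 - <<'E'
from h import *
c={n:cap(n) for n in('scene','side')}
for n,x0,y0,ox,L in (('scene',415,200,0,[(240,86),(300,150),(226,188),(168,130)]),('side',190,320,400,[(510,75),(612,104),(556,203),(456,168)])):
    q=np.array([plane(c[n],(a-ox)/5.714+x0-.4,b/5.717+y0-.4,.081)[:2] for a,b in L])*1000
    e=np.diff(np.vstack([q,q[:1]]),axis=0); print(n,q.mean(0).round(1),np.hypot(*e.T).round(1),np.degrees(np.arctan2(e[:,1],e[:,0])).round(1))
E
python3 -m crank '[[0,0,0,0.3,0.04,0,1],[0,0,0,0.6,0.04,0,1],[0,0,0,0.9,0.04,0,1],[0,0,0,0.9,0.04,0,1],[0,0,0,0.9,0.04,0,1],[0,0,0,0.9,0.04,0,1],[0,0,0,0.9,0.04,0,1],[0,0,0,0.9,0.04,0,1],[0,0,0,0.9,0.04,0,1],[0,0,0,0.9,0.04,0,1]]'; python3 -m crank '[[0,0,0,0.9,0.04,0,1],[0,0,0,0.9,0.04,0,1],[0,0,0,0.9,0.04,0,1],[0,0,0,0.9,0.04,0,1],[0,0,0,0.9,0.04,0,1],[0,0,0,0.6,0.04,0,1],[0,0,0,0,0,0,1],[0,0,0,0,0,0,1],[0,0,0,0,0,0,1]]';python3 go.py 620 280 75
```

```text
scene [621.2 280.4] [34.3 34.  31.4 35.8] [   2.5  -87.5 -174.4   97.1]
side [620.8 280.5] [33.6 35.6 33.2 33.8] [-174.3   92.4    2.7  -86.8]
time: 11.8
eef_pos: [0.6194, 0.0776, 0.182]
eef_rot: [-2.158, -2.282, 0.001]
contact_force: [0.4, -0.3, -0.7]
finger_gap: 0.0872
grip_force: 0.0
time: 12.55
eef_pos: [0.6182, 0.2783, 0.182]
eef_rot: [2.16, 2.281, -0.003]
contact_force: [0.1, -0.2, 0.6]
finger_gap: 0.0871
grip_force: 0.0
t 12.55 pos [618.2 278.3 182. ] yaw_y 3.1 tilt 0.11 q [-0.72  0.52  0.34  1.59 -0.19  1.07 -0.27] F [ 0.1 -0.2  0.6] gap 87.1 grip 0.0
units xyz [0.04 0.05 2.67] norm 2.67
```

```bash
python3 -m crank '[[0,0,-0.1,0.05,0.07,0.4,1],[0,0,0,0,0,0.7,1],[0,0,0,0,0,0.7,1],[0,0,0,0,0,0.5,1],[0,0,0,0,0,0.3,1],[0,0,0,0,0,0.1,1],[0,0,0,0,0,0,1],[0,0,0,0,0,0,1],[0,0,0,0,0,0,1]]'; python3 go.py 621 280.4 61.5 4
```

```text
time: 13.3
eef_pos: [0.6227, 0.2812, 0.0765]
eef_rot: [2.148, 2.291, 0.004]
contact_force: [0.5, -0.1, 0.1]
finger_gap: 0.0875
grip_force: 0.0
t 13.3 pos [622.7 281.2  76.5] yaw_y 3.7 tilt 0.17 q [-0.69  0.63  0.3   1.66 -0.23  0.88 -0.23] F [ 0.5 -0.1  0.1] gap 87.5 grip 0.0
units xyz [-0.02 -0.04  0.37] norm 0.38
rz units -0.05 (move first, then turn)
```

```bash
python3 -m crank '[[0,0,0,-0.02,-0.03,0.2,1],[0,0,0,0,0,0.1,1],[0,0,0,0,0,0.06,1],[0,0,0,0,0,0,0.5],[0,0,0,0,0,0,0.5],[0,0,0,0,0,0,0.5],[0,0,0,0,0,0,0.5],[0,0,0,0,0,0,0.5],[0,0,0,0,0,0,0.5]]' 12; python3 go.py 621 280.4 61.5 4
```

```text
time: 14.05
eef_pos: [0.6204, 0.2803, 0.0605]
eef_rot: [2.148, 2.292, 0.001]
contact_force: [0.6, 0.2, 0.3]
finger_gap: 0.0548
grip_force: 0.0
t 14.05 pos [620.4 280.3  60.5] yaw_y 3.7 tilt 0.02 q [-0.69  0.65  0.3   1.67 -0.24  0.86 -0.23] F [0.6 0.2 0.3] gap 54.8 grip 0.0
units xyz [ 0.    0.02 -0.03] norm 0.03
rz units -0.05 (move first, then turn)
```

```bash
python3 -m crank '[[0,0,0,0,0.01,-0.02,0.25],[0,0,0,0,0,0,0.25],[0,0,0,0,0,0,0.25],[0,0,0,0,0,0,0.25],[0,0,0,0,0,0,0.25],[0,0,0,0,0,0,0.25],[0,0,0,0,0,0,0.25],[0,0,0,0,0,0,0.25]]' 15; python3 go.py 621 280.4 61.5 4
```

```text
time: 14.72
eef_pos: [0.6208, 0.2803, 0.0612]
eef_rot: [2.148, 2.292, 0.0]
contact_force: [-0.5, 0.6, 1.5]
finger_gap: 0.0336
grip_force: 15.0
t 14.72 pos [620.8 280.3  61.2] yaw_y 3.7 tilt 0.01 q [-0.69  0.65  0.3   1.67 -0.24  0.86 -0.23] F [-0.5  0.6  1.5] gap 33.6 grip 15.0
units xyz [ 0.    0.01 -0.01] norm 0.01
rz units -0.05 (move first, then turn)
```

```bash
python3 -m crank '[[0,0,0,0,0,-0.1,0.25],[0,0,0,0,0,-0.3,0.25],[0,0,0,0,0,-0.6,0.25],[0,0,0,0,0,-0.6,0.25],[0,0,0,0,0,-0.3,0.25],[0,0,0.5,0,0,0,0.25],[0,0,0.6,0,0,0,0.25],[0,0,0,0,0,0,0.25],[0,0,0,0,0,0,0.25]]'; python3 go.py 382.3 297.8 120 -2.7
```

```text
time: 15.47
eef_pos: [0.6205, 0.2803, 0.1373]
eef_rot: [-2.269, -2.173, 0.0]
contact_force: [-0.3, 0.2, -0.5]
finger_gap: 0.0337
grip_force: 15.0
t 15.47 pos [620.5 280.3 137.3] yaw_y -2.5 tilt 0.01 q [-0.72  0.57  0.35  1.62 -0.22  0.99 -0.35] F [-0.3  0.2 -0.5] gap 33.7 grip 15.0
units xyz [ 0.18 -5.97  0.43] norm 5.99
rz units 0.04 (move first, then turn)
```

```bash
python3 -m crank '[[0,0,0,0.02,-0.3,0,0.25],[0,0,0,0.02,-0.6,0,0.25],[0,0,0,0.02,-0.8,0,0.25],[0,0,0,0.02,-0.8,0,0.25],[0,0,0,0.02,-0.8,0,0.25],[0,0,0,0.02,-0.8,0,0.25],[0,0,0,0.02,-0.8,0,0.25],[0,0,0,0.02,-0.6,0,0.25],[0,0,0,0.02,-0.37,0,0.25],[0,0,0,0,-0.1,0,0.25]]'; python3 -m crank '[[0,0,0,0,0,0.2,0.25],[0,0,0,0,0,0.6,0.25],[0,0,0,0,0,0.6,0.25],[0,0,0,0,0,0.5,0.25],[0,0,0,0,0,0.2,0.25],[0,0,0,0,0,0,0.25],[0,0,0,0,0,0,0.25]]';python3 go.py 382.3 297.8 8.5 -2.7
python3 - <<'E'
from h import *
c=cap('side'); cv2.imwrite('pics/s3.png',cv2.resize(c['image'][350:480,260:420,::-1],(640,520),interpolation=2))
c=cap('scene'); h=cv2.cvtColor(c['image'],cv2.COLOR_RGB2HSV)
E
```

```text
time: 16.3
eef_pos: [0.3794, 0.2986, 0.137]
eef_rot: [-2.265, -2.175, 0.003]
contact_force: [0.2, -0.2, -0.1]
finger_gap: 0.0341
grip_force: 15.0
time: 16.88
eef_pos: [0.3835, 0.298, 0.053]
eef_rot: [2.272, 2.169, -0.0]
contact_force: [0.2, -0.6, -0.7]
finger_gap: 0.034
grip_force: 15.0
t 16.88 pos [383.5 298.   53. ] yaw_y -2.6 tilt 0.03 q [-0.99  0.41  0.3   2.14 -0.2   0.62 -0.59] F [ 0.2 -0.6 -0.7] gap 34.0 grip 15.0
units xyz [-0.01 -0.03  1.11] norm 1.11
rz units 0.01 (move first, then turn)
```

View pics/s3.png

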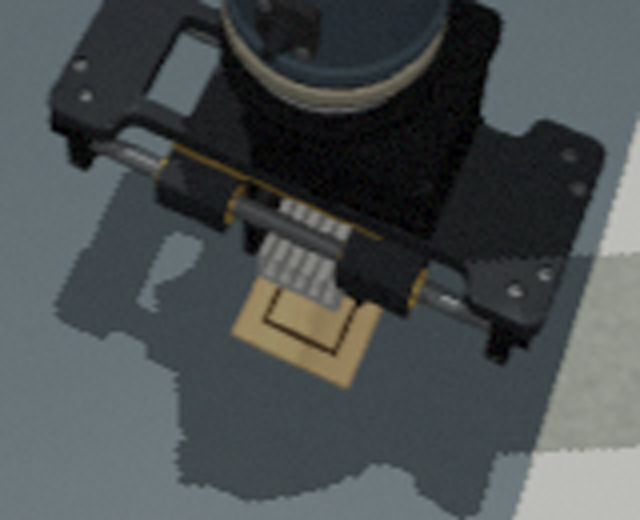

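The heatsink at (300,255) is held level, with edges parallel to its plate at (308,325). I lower it.

```bash
python3 -m crank '[[0,0,0,-0.01,-0.03,0.3,0.25],[0,0,0,0,0,0.4,0.25],[0,0,0,0,0,0.3,0.25],[0,0,0,0,0,0.1,0.25],[0,0,0,0,0,0,0.25],[0,0,0,0,0,0,0.25]]';python3 go.py 382.3 297.8 7 -2.7
```

```text
time: 17.48
eef_pos: [0.3819, 0.2984, 0.01]
eef_rot: [-2.271, -2.171, -0.003]
contact_force: [0.6, 0.1, 0.1]
finger_gap: 0.0337
grip_force: 15.0
t 17.48 pos [381.9 298.4  10. ] yaw_y -2.6 tilt 0.1 q [-0.96  0.48  0.26  2.17 -0.25  0.52 -0.56] F [0.6 0.1 0.1] gap 33.7 grip 15.0
units xyz [-0.01  0.01  0.07] norm 0.08
rz units 0.02 (move first, then turn)
```

```bash
python3 -m crank '[[0,0,0,-0.01,0.01,0.04,0.25],[0,0,0,0,0,0.02,0.25],[0,0,0,0,0,0.02,0.25],[0,0,0,0,0,0,0.25],[0,0,0,0,0,0,0.25]]';python3 go.py 382.3 297.8 7 -2.7
```

```text
time: 17.9
eef_pos: [0.3821, 0.2978, 0.0071]
eef_rot: [-2.271, -2.171, -0.002]
contact_force: [-0.8, -0.7, 8.4]
finger_gap: 0.034
grip_force: 15.0
t 17.9 pos [382.1 297.8   7.1] yaw_y -2.6 tilt 0.09 q [-0.96  0.49  0.26  2.17 -0.25  0.51 -0.55] F [-0.8 -0.7  8.4] gap 34.0 grip 15.0
units xyz [-0.  0.  0.] norm 0.01
rz units 0.02 (move first, then turn)
```

```bash
python3 -m crank '[[0,0,0,0,0,0,0.5],[0,0,0,0,0,0,0.6],[0,0,0,0,0,0,0.75],[0,0,0,0,0,0,0.75],[0,0,0,0,0,0,0.75],[0,0,0,0,0,0,0.75],[0,0,0,0,0,0,0.75]]';python3 -m crank '[[0,0,0,0,0,-0.2,0.8],[0,0,0,0,0,-0.5,0.8],[0,0,0,0,0,-0.8,1],[0,0,0,0,0,-0.8,1],[0,0,0,0,0,-0.8,1],[0,0,0,0,0,-0.6,1],[0,0,0,0,0,-0.3,1],[0,0,0,0,0,0,1]]';  python3 go.py 621 280.4 170
python3 - <<'E'
from h import *
cs=[]
for n,x0,y0 in(('scene',415,200),('side',180,320)):
    c=cap(n); cs.append(cv2.resize(c['image'][y0:y0+70,x0:x0+70,::-1],(400,400),interpolation=2))
    h=cv2.cvtColor(c['image'],cv2.COLOR_RGB2HSV); m=cv2.inRange(h,(3,130,100),(14,255,255)); r=m*0; r[y0:y0+70,x0:x0+70]=1; m=m*r
    ct=max(cv2.findContours(m,0,1)[0],key=cv2.contourArea); u=cv2.fitEllipse(ct); p=plane(c,*u[0],.058); print(n,u,p)
c=cap('side');cs.append(cv2.resize(c['image'][390:460,300:380,::-1],(400,350),interpolation=2))
cv2.imwrite('pics/crops3.png',np.hstack([cs[0],cs[1]])); cv2.imwrite('pics/sinkp.png',cs[2])
E
```

```text
time: 18.48
eef_pos: [0.3816, 0.2975, 0.0059]
eef_rot: [-2.271, -2.171, 0.0]
contact_force: [-0.6, 0.5, -0.3]
finger_gap: 0.0642
grip_force: 0.0
time: 19.15
eef_pos: [0.3832, 0.2987, 0.1694]
eef_rot: [-2.27, -2.17, -0.011]
contact_force: [0.3, 0.2, -0.2]
finger_gap: 0.0871
grip_force: 0.0
t 19.15 pos [383.2 298.7 169.4] yaw_y -2.6 tilt 0.41 q [-1.06  0.22  0.36  2.05 -0.1   0.88 -0.69] F [ 0.3  0.2 -0.2] gap 87.1 grip 0.0
units xyz [-0.19  5.96  0.01] norm 5.96
scene ((453.52618408203125, 230.7696075439453), (14.705222129821777, 19.558170318603516), 104.94015502929688) [0.62254569 0.28036226 0.058     ]
side ((213.6917266845703, 349.75921630859375), (19.30150032043457, 23.56053352355957), 70.29450988769531) [0.62348608 0.28031333 0.058     ]
```

View pics/crops3.png

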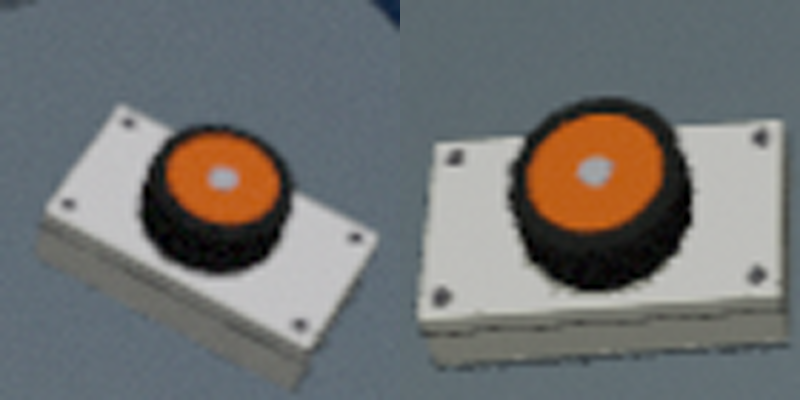

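View pics/sinkp.png

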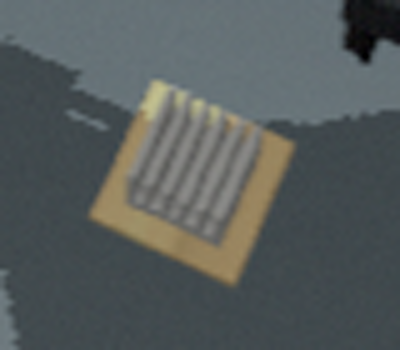

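The heatsink sits centred on its plate with edges parallel. The wheel hub triangulates to (0.623, 0.280) from both views.

```bash
python3 - <<'E'
from h import *
c={n:cap(n) for n in('scene','side')}
for n,x0,y0,L in (('scene',415,200,[(120,104),(378,238),(310,350),(45,212)]),('side',180,320,[(35,143),(383,120),(386,300),(18,320)])):
    q=np.array([plane(c[n],a/5.714+x0-.4,b/5.714+y0-.4,.032)[:2] for a,b in L])*1000
    e=np.diff(np.vstack([q,q[:1]]),axis=0); print(n,q.mean(0).round(1),np.hypot(*e.T).round(1),np.degrees(np.arctan2(e[:,1],e[:,0])).round(1))
E
python3 -m crank '[[0,0,0,-0.02,0.3,0,1],[0,0,0,-0.02,0.6,0,1],[0,0,0,-0.02,0.9,0,1],[0,0,0,-0.02,0.9,0,1],[0,0,0,-0.02,0.9,0,1],[0,0,0,-0.02,0.9,0,1],[0,0,0,-0.02,0.8,0,1],[0,0,0,-0.02,0.5,0,1],[0,0,0,0,0.2,0,1],[0,0,0,0,0,0,1]]'; python3 -m crank '[[0,0,0,0,0,0.3,1],[0,0,0,0,0,0.6,1],[0,0,0,0,0,0.6,1],[0,0,0,0,0,0.3,1],[0,0,0,0,0,0,1],[0,0,0,0,0,0,1]]'; python3 go.py 623 280.3 36 -2.6
```

```text
scene [625.1 280. ] [109.7  60.6 109.5  62.7] [  26.5  -61.8 -152.4  118.3]
side [623.2 281.6] [109.8  62.9 111.1  61.1] [-152.5  119.1   26.6  -62. ]
time: 20.23
eef_pos: [0.622, 0.2789, 0.1639]
eef_rot: [2.273, 2.168, -0.004]
contact_force: [-0.4, 0.9, 0.4]
finger_gap: 0.0868
grip_force: 0.0
time: 20.73
eef_pos: [0.6197, 0.2807, 0.0933]
eef_rot: [-2.269, -2.171, 0.003]
contact_force: [0.3, 1.0, 0.8]
finger_gap: 0.0872
grip_force: 0.0
t 20.73 pos [619.7 280.7  93.3] yaw_y -2.5 tilt 0.11 q [-0.73  0.62  0.36  1.65 -0.26  0.92 -0.31] F [0.3 1.  0.8] gap 87.2 grip 0.0
units xyz [-0.01  0.08  1.43] norm 1.44
rz units 0.01 (move first, then turn)
```

```bash
python3 -m crank '[[0,0,0,-0.01,0.06,0,1],[0,0,0,0,0,0.4,1],[0,0,0,0,0,0.4,1],[0,0,0,0,0,0.2,1],[0,0,0,0,0,0.1,1],[0,0,0,0,0,0,1],[0,0,0,0,0,0,1],[0,0,0,0,0,0,1]]'; python3 go.py 623 280.3 36 -2.6
```

```text
time: 21.4
eef_pos: [0.6242, 0.2801, 0.0511]
eef_rot: [2.271, 2.17, 0.003]
contact_force: [1.0, -0.0, 0.8]
finger_gap: 0.0866
grip_force: 0.0
t 21.4 pos [624.2 280.1  51.1] yaw_y -2.6 tilt 0.11 q [-0.72  0.67  0.35  1.67 -0.29  0.85 -0.3 ] F [ 1.  -0.   0.8] gap 86.6 grip 0.0
units xyz [ 0.   -0.03  0.38] norm 0.38
rz units 0.0 (move first, then turn)
```

```bash
python3 -m crank '[[0,0,0,0,-0.03,0.2,1],[0,0,0,0,0,0.1,1],[0,0,0,0,0,0.06,1],[0,0,0,0,0,0,1],[0,0,0,0,0,0,0.55],[0,0,0,0,0,0,0.55],[0,0,0,0,0,0,0.55],[0,0,0,0,0,0,0.55],[0,0,0,0,0,0,0.55],[0,0,0,0,0,0,0.55]]' 15; python3 go.py 623 280.3 36 -2.6;python3 -m crank '[[0,0,0,0,0,0,0.55],[0,0,0,0,0,0,0.55],[0,0,0,0,0,0,0.55],[0,0,0,0,0,0,0.55],[0,0,0,0,0,0,0.55]]' 15; python3 go.py 623 280.3 36 -2.6
```

```text
time: 22.23
eef_pos: [0.6224, 0.2799, 0.0357]
eef_rot: [2.271, 2.171, 0.0]
contact_force: [-0.4, 0.2, 0.2]
finger_gap: 0.0549
grip_force: 0.3
t 22.23 pos [622.4 279.9  35.7] yaw_y -2.6 tilt 0.02 q [-0.71  0.69  0.34  1.68 -0.29  0.82 -0.29] F [-0.4  0.2  0.2] gap 54.9 grip 0.3
units xyz [ 0.01  0.02 -0.01] norm 0.02
rz units 0.0 (move first, then turn)
time: 22.65
eef_pos: [0.6224, 0.2799, 0.0356]
eef_rot: [2.271, 2.171, 0.0]
contact_force: [0.1, -0.7, 1.3]
finger_gap: 0.054
grip_force: 15.0
t 22.65 pos [622.4 279.9  35.6] yaw_y -2.6 tilt 0.02 q [-0.71  0.69  0.34  1.68 -0.29  0.82 -0.29] F [ 0.1 -0.7  1.3] gap 54.0 grip 15.0
units xyz [ 0.01  0.02 -0.01] norm 0.02
rz units 0.0 (move first, then turn)
```

```bash
python3 -m crank '[[0,0,0,0,0,0,0.5],[0,0,0,0,0,-0.1,0.5],[0,0,0,0,0,-0.3,0.5],[0,0,0,0,0,-0.6,0.5],[0,0,0,0,0,-0.6,0.5],[0,0,0,0,0,-0.6,0.5],[0,0,0,0,0,-0.3,0.5],[0,0,0,0,0,0,0.5],[0,0,0,0,0,0,0.5]]' 25; python3 go.py 620 -291.4 140 -2.6
python3 -c "
from h import *
c=cap('side');cv2.imwrite('pics/s4.png',cv2.resize(c['image'][250:400,130:300,::-1],None,fx=3,fy=3,interpolation=2))"
```

```text
time: 23.4
eef_pos: [0.6222, 0.2799, 0.1359]
eef_rot: [-2.271, -2.171, -0.001]
contact_force: [-0.5, -0.2, -0.5]
finger_gap: 0.0533
grip_force: 25.0
t 23.4 pos [622.2 279.9 135.9] yaw_y -2.6 tilt 0.05 q [-0.74  0.58  0.38  1.62 -0.24  0.99 -0.33] F [-0.5 -0.2 -0.5] gap 53.3 grip 25.0
units xyz [-14.27   0.59  -0.11] norm 14.28
rz units 0.0 (move first, then turn)
```

View pics/s4.png

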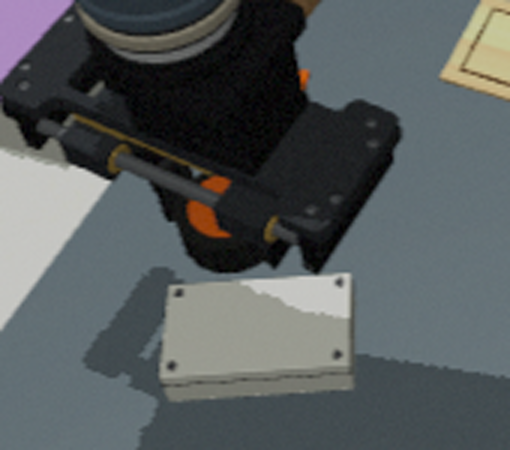

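The wheel at (225,215) hangs level in the gripper, and the case stays put at (258,330).

```bash
python3 -m crank '[[0,0,0,-0.3,0.04,0,0.5],[0,0,0,-0.6,0.03,0,0.5],[0,0,0,-0.8,0.03,0,0.5],[0,0,0,-0.8,0.03,0,0.5],[0,0,0,-0.8,0.03,0,0.5],[0,0,0,-0.8,0.03,0,0.5],[0,0,0,-0.8,0.03,0,0.5],[0,0,0,-0.8,0.03,0,0.5],[0,0,0,-0.8,0.03,0,0.5],[0,0,0,-0.8,0.03,0,0.5]]';python3 -m crank '[[0,0,0,-0.8,0,0,0.5],[0,0,0,-0.8,0,0,0.5],[0,0,0,-0.8,0,0,0.5],[0,0,0,-0.8,0,0,0.5],[0,0,0,-0.8,0,0,0.5],[0,0,0,-0.8,0,0,0.5],[0,0,0,-0.7,0,0,0.5],[0,0,0,-0.6,0,0,0.5],[0,0,0,-0.4,0,0,0.5],[0,0,0,0,0,0,0.5]]'; python3 go.py 375.8 -291.4 140 -2.6
```

```text
time: 24.28
eef_pos: [0.6199, -0.0151, 0.1339]
eef_rot: [-2.27, -2.169, 0.004]
contact_force: [0.8, -0.8, -0.3]
finger_gap: 0.0533
grip_force: 25.0
time: 25.12
eef_pos: [0.6065, -0.2785, 0.1341]
eef_rot: [-2.279, -2.162, 0.007]
contact_force: [0.5, 0.1, -1.3]
finger_gap: 0.0535
grip_force: 25.0
t 25.12 pos [ 606.5 -278.5  134.1] yaw_y -3.0 tilt 0.27 q [ 0.06  0.57  0.44  1.66 -0.27  0.98  0.54] F [ 0.5  0.1 -1.3] gap 53.5 grip 25.0
units xyz [-0.63 -5.74 -0.13] norm 5.78
rz units -0.07 (move first, then turn)
```

```bash
python3 -m crank '[[0,0,0,-0.05,-0.3,0,0.5],[0,0,0,-0.05,-0.6,0,0.5],[0,0,0,-0.05,-0.8,0,0.5],[0,0,0,-0.05,-0.8,0,0.5],[0,0,0,-0.05,-0.8,0,0.5],[0,0,0,-0.05,-0.8,0,0.5],[0,0,0,-0.05,-0.8,0,0.5],[0,0,0,0,-0.5,0,0.5],[0,0,0,0,-0.3,0,0.5],[0,0,0,0,0,0,0.5]]';python3 -m crank '[[0,0,0,0,0,0.3,0.5],[0,0,0,0,0,0.6,0.5],[0,0,0,0,0,0.6,0.5],[0,0,0,0,0,0.3,0.5],[0,0,0,0,0,0,0.5],[0,0,0,0,0,0,0.5]]'; python3 go.py 375.8 -291.4 30 -2.6
```

```text
time: 25.95
eef_pos: [0.3785, -0.275, 0.1348]
eef_rot: [-2.27, -2.167, 0.0]
contact_force: [0.5, 0.7, -1.1]
finger_gap: 0.0534
grip_force: 25.0
time: 26.45
eef_pos: [0.3824, -0.2756, 0.0629]
eef_rot: [-2.269, -2.172, 0.001]
contact_force: [-0.1, -0.2, -0.5]
finger_gap: 0.0533
grip_force: 25.0
t 26.45 pos [ 382.4 -275.6   62.9] yaw_y -2.5 tilt 0.06 q [ 0.17  0.39  0.44  2.17 -0.28  0.64  0.77] F [-0.1 -0.2 -0.5] gap 53.3 grip 25.0
units xyz [-0.4  -0.15  0.82] norm 0.93
rz units 0.02 (move first, then turn)
```

```bash
python3 -m crank '[[0,0,0,-0.2,-0.08,0,0.5],[0,0,0,-0.2,-0.07,0,0.5],[0,0,0,0,0,0.3,0.5],[0,0,0,0,0,0.4,0.5],[0,0,0,0,0,0.3,0.5],[0,0,0,0,0,0.15,0.5],[0,0,0,0,0,0.1,0.5],[0,0,0,0,0,0,0.5],[0,0,0,0,0,0,0.5]]'; python3 go.py 375.8 -291.4 7.6 -2.6
```

```text
time: 27.2
eef_pos: [0.375, -0.2922, 0.014]
eef_rot: [2.271, 2.17, 0.0]
contact_force: [-0.1, -0.8, -0.2]
finger_gap: 0.0532
grip_force: 25.0
t 27.2 pos [ 375.  -292.2   14. ] yaw_y -2.6 tilt 0.07 q [ 0.27  0.48  0.38  2.19 -0.35  0.53  0.87] F [-0.1 -0.8 -0.2] gap 53.2 grip 25.0
units xyz [0.02 0.02 0.16] norm 0.16
rz units -0.0 (move first, then turn)
```

```bash
python3 -m crank '[[0,0,0,0.02,0.02,0.06,0.5],[0,0,0,0,0,0.04,0.5],[0,0,0,0,0,0.03,0.5],[0,0,0,0,0,0.02,0.5],[0,0,0,0,0,0.01,0.5],[0,0,0,0,0,0,0.5],[0,0,0,0,0,0,0.5]]'; python3 go.py 375.8 -291.4 7.6 -2.6
```

```text
time: 27.78
eef_pos: [0.3757, -0.2908, 0.0076]
eef_rot: [-2.271, -2.171, -0.001]
contact_force: [-1.2, 0.8, 5.9]
finger_gap: 0.0533
grip_force: 25.0
t 27.78 pos [ 375.7 -290.8    7.6] yaw_y -2.6 tilt 0.03 q [ 0.27  0.49  0.37  2.19 -0.36  0.51  0.88] F [-1.2  0.8  5.9] gap 53.3 grip 25.0
units xyz [-0.02  0.   -0.  ] norm 0.02
rz units 0.01 (move first, then turn)
```

```bash
python3 -m crank '[[0,0,0,0,0,0,0.7],[0,0,0,0,0,0,0.8],[0,0,0,0,0,0,0.9],[0,0,0,0,0,0,1],[0,0,0,0,0,0,1],[0,0,0,0,0,0,1],[0,0,0,0,0,0,1],[0,0,0,0,0,0,1]]';python3 -m crank '[[0,0,0,0,0,-0.2,1],[0,0,0,0,0,-0.4,1],[0,0,0,0,0,-0.8,1],[0,0,0,0,0,-0.8,1],[0,0,0,0,0,-0.8,1],[0,0,0,0,0,-0.3,1],[0,0,0,0,0,0,1]]';python3 -m crank '[[0,0,0,0,0.3,0,1],[0,0,0,0,0.6,0,1],[0,0,0,0,0.9,0,1],[0,0,0,0,0.9,0,1],[0,0,0,0,0.9,0,1],[0,0,0,0,0.9,0,1],[0,0,0,0,0.9,0,1],[0,0,0,0,0.6,0,1],[0,0,0,0,0,0,1]]'
python3 go.py 624.2 280.8 140
python3 - <<'E'
from h import *
for n in('scene','side'):
    c=cap(n); h=cv2.cvtColor(c['image'],cv2.COLOR_RGB2HSV)
    m=cv2.inRange(h,(3,130,100),(14,255,255)); u0=np.array(proj(c,(.376,-.291,.03)))
    cs=[cv2.fitEllipse(x) for x in cv2.findContours(m,0,1)[0] if cv2.contourArea(x)>60]
    print(n,[(np.round(e[0],1).tolist(),(plane(c,*e[0],.030)*1000).round(1).tolist()) for e in cs if np.hypot(*(np.array(e[0])-u0))<25])
    m=cv2.inRange(h,(0,0,150),(180,45,255)); u=tuple(map(float,proj(c,(.624,.281,.032))))
    m=cv2.morphologyEx(m,cv2.MORPH_CLOSE,np.ones((3,3)))
    b=[x for x in cv2.findContours(m,0,cv2.CHAIN_APPROX_NONE)[0] if cv2.pointPolygonTest(x,u,False)>=0]
    if b:
        pts=np.array([plane(c,*p[0],.032)[:2] for p in b[0]])*1000; print('case',[np.round(k,1).tolist() for k in cv2.minAreaRect(pts.astype(np.float32))])
E
```

```text
time: 28.45
eef_pos: [0.3755, -0.2908, 0.0071]
eef_rot: [-2.271, -2.171, -0.0]
contact_force: [0.5, 0.2, -0.4]
finger_gap: 0.0862
grip_force: 0.0
time: 29.03
eef_pos: [0.3774, -0.2922, 0.1427]
eef_rot: [2.266, 2.166, 0.005]
contact_force: [0.7, -0.2, 0.4]
finger_gap: 0.0869
grip_force: 0.0
time: 29.78
eef_pos: [0.6209, -0.2989, 0.1359]
eef_rot: [-2.264, -2.177, -0.002]
contact_force: [-0.1, -0.2, -0.5]
finger_gap: 0.0871
grip_force: 0.0
t 29.78 pos [ 620.9 -298.9  135.9] yaw_y -2.2 tilt 0.06 q [ 0.09  0.6   0.45  1.6  -0.29  1.01  0.59] F [-0.1 -0.2 -0.5] gap 87.1 grip 0.0
units xyz [14.48 -0.49 -0.09] norm 14.49
scene []
case [[624.4, 279.9], [111.1, 63.4], 27.6]
side [([433.6, 193.3], [375.7, -290.4, 30.0])]
case [[624.5, 281.9], [107.2, 60.6], 27.5]
```

The wheel reads (375.7,-290.4), on its plate. The case measures (624.4,281) at 27.5°.

```bash
python3 -m crank '[[0,0,0,0.4,-0.03,0,1],[0,0,0,0.7,-0.03,0,1],[0,0,0,0.9,-0.03,0,1],[0,0,0,0.9,-0.03,0,1],[0,0,0,0.9,-0.03,0,1],[0,0,0,0.9,-0.03,0,1],[0,0,0,0.9,-0.03,0,1],[0,0,0,0.9,-0.03,0,1],[0,0,0,0.9,-0.03,0,1],[0,0,0,0.9,-0.03,0,1]]';python3 -m crank '[[0,0,0,0.9,-0.03,0,1],[0,0,0,0.9,-0.03,0,1],[0,0,0,0.9,-0.03,0,1],[0,0,0,0.9,-0.03,0,1],[0,0,0,0.9,-0.03,0,1],[0,0,0,0.9,-0.03,0,1],[0,0,0,0.6,0,0,1],[0,0,0,0.3,0,0,1],[0,0,0,0,0,0,1]]';python3 -m crank '[[0,0,1,0,0,0,1],[0,0,1,0,0,0,1],[0,0,1,0,0,0,1],[0,0,1,0,0,0,1],[0,0,1,0,0,0,1],[0,0,1,0,0,0,1],[0,0,1,0,0,0,1],[0,0,1,0,0,0,1],[0,0,1,0,0,0,1],[0,0,1,0,0,0,1]]'; python3 -m crank '[[0,0,0.5,0,0,0,1],[0,0,0,0,0,0,1],[0,0,0,0,0,0,1]]';python3 go.py 624.4 281 60 -62.5
```

```text
time: 30.72
eef_pos: [0.616, 0.0327, 0.139]
eef_rot: [-2.27, -2.169, 0.001]
contact_force: [0.2, -0.1, 0.1]
finger_gap: 0.087
grip_force: 0.0
time: 31.47
eef_pos: [0.6202, 0.2865, 0.1386]
eef_rot: [-2.264, -2.175, 0.0]
contact_force: [-0.2, 0.7, -0.7]
finger_gap: 0.0873
grip_force: 0.0
time: 32.3
eef_pos: [0.6223, 0.2787, 0.1394]
eef_rot: [3.037, 0.801, -0.001]
contact_force: [-0.9, -0.4, -0.2]
finger_gap: 0.087
grip_force: 0.0
time: 32.55
eef_pos: [0.6223, 0.2799, 0.1393]
eef_rot: [3.053, 0.737, -0.001]
contact_force: [1.0, 0.4, -0.1]
finger_gap: 0.0871
grip_force: 0.0
t 32.55 pos [622.3 279.9 139.3] yaw_y -62.9 tilt 0.06 q [-0.92  0.63  0.66  1.63 -0.43  1.04 -1.22] F [ 1.   0.4 -0.1] gap 87.1 grip 0.0
units xyz [ 0.06 -0.    1.98] norm 1.98
rz units -0.06 (move first, then turn)
```

```bash
python3 -m crank '[[0,0,-0.06,0.06,0,0.3,1],[0,0,0,0,0,0.6,1],[0,0,0,0,0,0.6,1],[0,0,0,0,0,0.4,1],[0,0,0,0,0,0,1],[0,0,0,0,0,0,1],[0,0,0,0,0,0,1]]';python3 go.py 624.4 281 8 -62.5
```

```text
time: 33.13
eef_pos: [0.6254, 0.2834, 0.0639]
eef_rot: [-3.051, -0.749, -0.002]
contact_force: [0.7, -0.1, 0.1]
finger_gap: 0.0871
grip_force: 0.0
t 33.13 pos [625.4 283.4  63.9] yaw_y -62.4 tilt 0.08 q [-0.89  0.71  0.61  1.67 -0.49  0.92 -1.18] F [ 0.7 -0.1  0.1] gap 87.1 grip 0.0
units xyz [-0.05  0.04  1.4 ] norm 1.4
rz units 0.02 (move first, then turn)
```

```bash
python3 -m crank '[[0,0,0,-0.05,0.04,0.2,1],[0,0,0,0,0,0.4,1],[0,0,0,0,0,0.4,1],[0,0,0,0,0,0.3,1],[0,0,0,0,0,0.1,1],[0,0,0,0,0,0,1],[0,0,0,0,0,0,1]]';python3 go.py 624.4 281 8 -62.5; python3 -m crank '[[0,0,0,0,0,0,0.6],[0,0,0,0,0,0,0.6],[0,0,0,0,0,0,0.6],[0,0,0,0,0,0,0.6],[0,0,0,0,0,0,0.6],[0,0,0,0,0,0,0.6],[0,0,0,0,0,0,0.6],[0,0,0,0,0,0,0.6],[0,0,0,0,0,0,0.6],[0,0,0,0,0,0,0.6]]' 15;python3 go.py 624.4 281 8 -62.5
```

```text
time: 33.72
eef_pos: [0.6237, 0.2813, 0.0071]
eef_rot: [3.051, 0.749, 0.0]
contact_force: [0.5, 0.1, -0.1]
finger_gap: 0.087
grip_force: 0.0
t 33.72 pos [623.7 281.3   7.1] yaw_y -62.4 tilt 0.01 q [-0.86  0.78  0.57  1.7  -0.54  0.83 -1.14] F [ 0.5  0.1 -0.1] gap 87.0 grip 0.0
units xyz [ 0.01  0.02 -0.02] norm 0.03
rz units 0.02 (move first, then turn)
time: 34.55
eef_pos: [0.6239, 0.2812, 0.0076]
eef_rot: [3.051, 0.749, 0.001]
contact_force: [0.4, -1.0, 4.0]
finger_gap: 0.0618
grip_force: 15.0
t 34.55 pos [623.9 281.2   7.6] yaw_y -62.4 tilt 0.04 q [-0.86  0.78  0.57  1.7  -0.54  0.83 -1.14] F [ 0.4 -1.   4. ] gap 61.8 grip 15.0
units xyz [ 0.01  0.01 -0.01] norm 0.02
rz units 0.02 (move first, then turn)
```

```bash
python3 -m crank '[[0,0,0,0,0,0,0.55],[0,0,0,0,0,0,0.55],[0,0,0,0,0,-0.1,0.55],[0,0,0,0,0,-0.3,0.55],[0,0,0,0,0,-0.5,0.55],[0,0,0,0,0,-0.6,0.55],[0,0,0,0,0,-0.6,0.55],[0,0,0,0,0,-0.4,0.55],[0,0,0,0,0,0,0.55],[0,0,0,0,0,0,0.55]]' 40;python3 go.py; python3 -m crank '[[0,0,0.5,0,0,0,0.55],[0,0,0.8,0,0,0,0.55],[0,0,0.8,0,0,0,0.55],[0,0,0.8,0,0,0,0.55],[0,0,0.8,0,0,0,0.55],[0,0,0.7,0,0,0,0.55],[0,0,0,0,0,0,0.55],[0,0,0,0,0,0,0.55]]' 40;python3 go.py 553.6 9.9 110 -87.7
```

```text
time: 35.38
eef_pos: [0.6233, 0.2819, 0.1077]
eef_rot: [-3.05, -0.75, -0.001]
contact_force: [0.4, 0.2, -2.2]
finger_gap: 0.0617
grip_force: 40.0
t 35.38 pos [623.3 281.9 107.7] yaw_y -62.4 tilt 0.08 q [-0.91  0.66  0.64  1.65 -0.46  0.99 -1.2 ] F [ 0.4  0.2 -2.2] gap 61.7 grip 40.0
time: 36.05
eef_pos: [0.6222, 0.2814, 0.1052]
eef_rot: [3.139, 0.069, -0.005]
contact_force: [0.1, -1.5, -1.8]
finger_gap: 0.0615
grip_force: 40.0
t 36.05 pos [622.2 281.4 105.2] yaw_y -87.5 tilt 0.19 q [-0.97  0.7   0.75  1.65 -0.54  1.01 -1.57] F [ 0.1 -1.5 -1.8] gap 61.5 grip 40.0
units xyz [-2.01  6.7  -0.1 ] norm 7.0
rz units 0.04 (move first, then turn)
```

```bash
python3 -m crank '[[0,0,0,-0.1,0.3,0,0.55],[0,0,0,-0.2,0.6,0,0.55],[0,0,0,-0.2,0.7,0,0.55],[0,0,0,-0.2,0.7,0,0.55],[0,0,0,-0.2,0.7,0,0.55],[0,0,0,-0.2,0.7,0,0.55],[0,0,0,-0.2,0.7,0,0.55],[0,0,0,-0.2,0.7,0,0.55],[0,0,0,-0.2,0.6,0,0.55],[0,0,0,-0.2,0.5,0,0.55]]'; python3 -m crank '[[0,0,0,-0.1,0.3,0,0.55],[0,0,0,0,0.2,0,0.55],[0,0,0,0,0,0,0.55],[0,0,0,0,0,0,0.55]]';python3 go.py 553.6 9.9 50 -87.7
```

```text
time: 36.88
eef_pos: [0.5564, 0.027, 0.1072]
eef_rot: [3.141, 0.063, -0.001]
contact_force: [0.2, 0.0, -2.9]
finger_gap: 0.0616
grip_force: 40.0
time: 37.22
eef_pos: [0.5552, 0.011, 0.1071]
eef_rot: [-3.14, -0.067, -0.001]
contact_force: [-0.4, 0.5, -2.3]
finger_gap: 0.0619
grip_force: 40.0
t 37.22 pos [555.2  11.  107.1] yaw_y -87.6 tilt 0.05 q [-0.69  0.51  0.8   1.97 -0.48  0.86 -1.16] F [-0.4  0.5 -2.3] gap 61.9 grip 40.0
units xyz [-0.04  0.03  1.43] norm 1.43
rz units 0.03 (move first, then turn)
```

```bash
python3 -m crank '[[0,0,0.03,-0.04,0.03,0.3,0.55],[0,0,0,0,0,0.5,0.55],[0,0,0,0,0,0.5,0.55],[0,0,0,0,0,0.4,0.55],[0,0,0,0,0,0.3,0.55],[0,0,0,0,0,0.15,0.55],[0,0,0,0,0,0,0.55],[0,0,0,0,0,0,0.55],[0,0,0,0,0,0,0.55]]';python3 go.py 553.6 9.9 11.6 -87.7
```

```text
time: 37.97
eef_pos: [0.5541, 0.0091, 0.0218]
eef_rot: [-3.141, -0.061, -0.003]
contact_force: [-0.7, -0.2, -2.8]
finger_gap: 0.0617
grip_force: 40.0
t 37.97 pos [554.1   9.1  21.8] yaw_y -87.8 tilt 0.09 q [-0.6   0.63  0.68  2.02 -0.61  0.7  -1.06] F [-0.7 -0.2 -2.8] gap 61.7 grip 40.0
units xyz [-0.01 -0.02  0.25] norm 0.26
rz units -0.01 (move first, then turn)
```

```bash
python3 -m crank '[[0,0,0,-0.01,-0.02,0.1,0.55],[0,0,0,0,0,0.07,0.55],[0,0,0,0,0,0.03,0.55],[0,0,0,0,0,0.02,0.55],[0,0,0,0,0,0.02,0.55],[0,0,0,0,0,0.01,0.55],[0,0,0,0,0,0,0.55],[0,0,0,0,0,0,0.55]]';python3 go.py 553.6 9.9 11.6 -87.7
```

```text
time: 38.63
eef_pos: [0.5528, 0.0098, 0.0115]
eef_rot: [-3.14, -0.061, -0.0]
contact_force: [-1.4, 1.4, 5.0]
finger_gap: 0.0618
grip_force: 40.0
t 38.63 pos [552.8   9.8  11.5] yaw_y -87.8 tilt 0.03 q [-0.59  0.64  0.67  2.02 -0.62  0.69 -1.05] F [-1.4  1.4  5. ] gap 61.8 grip 40.0
units xyz [ 0.02 -0.   -0.  ] norm 0.02
rz units -0.01 (move first, then turn)
```

Contact. I release, retract, and check everything.

```bash
python3 -m crank '[[0,0,0,0,0,0,0.8],[0,0,0,0,0,0,0.9],[0,0,0,0,0,0,1],[0,0,0,0,0,0,1],[0,0,0,0,0,0,1],[0,0,0,0,0,0,1],[0,0,0,0,0,0,1],[0,0,0,0,0,0,1]]';python3 -m crank '[[0,0,0,0,0,-0.2,1],[0,0,0,0,0,-0.4,1],[0,0,0,0,0,-0.8,1],[0,0,0,0,0,-0.8,1],[0,0,0,0,0,-0.8,1],[0,0,0,0,0,-0.8,1],[0,0,0,0,0,-0.8,1],[0,0,0,0,0,-0.4,1],[0,0,0,0,0,0,1],[0,0,0,0,0,0,1]]';python3 -m crank '[[0,0,0,0,-0.5,0,1],[0,0,0,0,-0.9,0,1],[0,0,0,0,-0.9,0,1],[0,0,0,0,-0.9,0,1],[0,0,0,0,-0.9,0,1],[0,0,0,0,-0.5,0,1],[0,0,0,0,0,0,1],[0,0,0,0,0,0,1],[0,0,0,0,0,0,1]]';python3 go.py; python3 -c "
from h import *
c=cap('scene','end')
h=cv2.cvtColor(c['image'],cv2.COLOR_RGB2HSV)
for n in ('scene','side'):
    c=cap(n);h=cv2.cvtColor(c['image'],cv2.COLOR_RGB2HSV)
    m=cv2.morphologyEx(cv2.inRange(h,(0,0,130),(180,38,255)),cv2.MORPH_CLOSE,np.ones((3,3)));u=tuple(map(float,proj(c,(.5535,.01,.036))))
    for x in cv2.findContours(m,0,cv2.CHAIN_APPROX_NONE)[0]:
        if cv2.pointPolygonTest(x,u,False)>=0: print(n,cv2.minAreaRect(np.float32([plane(c,*p[0],.036)[:2]*1000 for p in x])))
"
```

```text
time: 39.3
eef_pos: [0.5528, 0.0098, 0.0111]
eef_rot: [-3.141, -0.061, 0.0]
contact_force: [-0.0, 0.1, -0.2]
finger_gap: 0.0867
grip_force: 0.0
time: 40.13
eef_pos: [0.553, 0.0098, 0.2121]
eef_rot: [-3.14, -0.061, -0.003]
contact_force: [-0.4, 0.1, -0.9]
finger_gap: 0.0868
grip_force: 0.0
time: 40.88
eef_pos: [0.545, 0.1922, 0.2101]
eef_rot: [3.139, 0.059, -0.003]
contact_force: [0.8, -0.5, -0.6]
finger_gap: 0.087
grip_force: 0.0
t 40.88 pos [545.  192.2 210.1] yaw_y -87.9 tilt 0.15 q [-1.06  0.42  0.87  1.82 -0.36  1.07 -1.59] F [ 0.8 -0.5 -0.6] gap 87.0 grip 0.0
scene ((552.6537475585938, 8.431901931762695), (113.02568817138672, 68.21617889404297), 2.443222761154175)
side ((552.2852172851562, 11.95262336730957), (110.419921875, 62.44572830200195), 2.2385454177856445)
```

View pics/end.png

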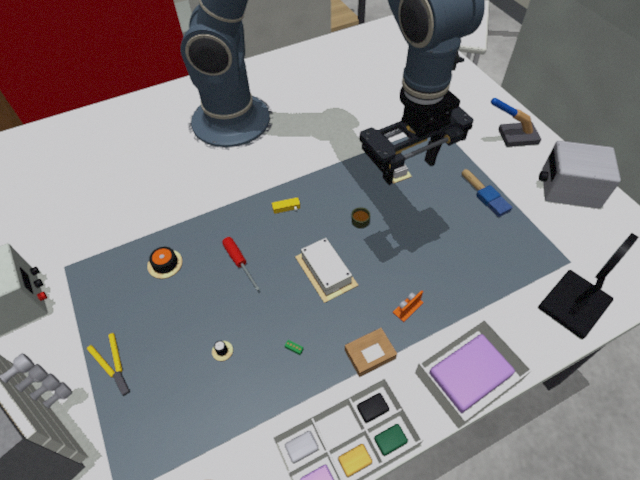

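All four parts stand on their plates: knob (221,349), wheel (164,261), case (326,267), and sink (398,170) partly behind the gripper. The tin at (360,218) and sensor at (408,305) have not moved, and the arm is clear.

```bash
python3 -c "
from plant import close_job
print(close_job())"
```

```text
the job is handed in; nothing more can be done
None
```

I set all four parts upright and released on their own plates in order, left the tin and sensor bracket untouched, and handed the job in at about 41 s; the hand-in gave no verdict.

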